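Pack the sample carrier with the capped jars

TASK

Pack the grey sample carrier: stand each of the three capped amber jars inside the holder in the carrier that matches its outline and size, so the wide round jar goes in the large ring, the narrow round jar in the small ring and the square jar in the square frame, each standing upright on the carrier's floor. They are glass, so keep them upright and set them down gently instead of dropping them. Leave the two open jars without caps and the white mortar where they stand on the bench.

Things in the scene. Friction and masses are not known exactly. Their poses are not given: they have to be found in the camera images.
- jar_wide: Wide round amber glass jar with a black screw cap and a paper label band, loose, standing on the bench. Body 58 mm in diameter with straight sides from the base up to 46 mm; above it the cap, 54 mm in diameter, up to 64 mm. About 0.12 to 0.21 kg. Origin: centre of its underside, z up.
- jar_narrow: Narrow round amber glass jar with a black screw cap and a paper label band, loose, standing on the bench. Body 34 mm in diameter with straight sides from the base up to 46 mm; above it the cap, 31 mm in diameter, up to 64 mm. About 0.06 to 0.10 kg. Origin: centre of its underside, z up.
- jar_square: Square amber glass jar with a black round screw cap and a paper label band, loose, standing on the bench at any yaw. Body 40 x 40 mm with flat upright sides (normals along its own x and y) from the base up to 46 mm; above it the cap, 35 mm in diameter, up to 64 mm. About 0.08 to 0.14 kg. Origin: centre of its underside, z up.
- ring_large: Large round black rubber ring lying fixed on the carrier's floor: the holder for the wide round jar. Outer diameter 84 mm, inner 74 mm, 14 mm high, open in the middle, where the jar stands on the carrier's floor. Origin: its centre, at the height of the carrier's floor (4 mm above the bench); its x axis is parallel to the carrier's.
- ring_small: Small round black rubber ring lying fixed on the carrier's floor: the holder for the narrow round jar. Outer diameter 62 mm, inner 50 mm, 14 mm high, open in the middle. Origin: its centre, at the height of the carrier's floor (4 mm above the bench); its x axis is parallel to the carrier's.
- frame_square: Square black rubber frame lying fixed on the carrier's floor: the holder for the square jar. Outer 68 x 68 mm, inner 56 x 56 mm, 14 mm high, open in the middle, sides parallel to the carrier's. Origin: its centre, at the height of the carrier's floor (4 mm above the bench).
- carrier: Shallow grey plastic tray, fixed to the bench, 300 mm (its x) by 110 mm (its y) with a lug of 22 mm at either end; floor 4 mm thick, walls 4 mm thick and 25 mm high. The three holders stand in a row along its x, 96 mm apart, one at the middle, in an order that changes. Origin: centre of its underside, z up.
- open_wide: Look-alike to leave: a wide round amber glass jar without a cap, open and empty, body 58 mm in diameter, 56 mm high, no label; loose on the bench. Origin: centre of its underside, z up.
- open_square: Look-alike to leave: a square amber glass jar without a cap, open and empty, 40 x 40 mm, 56 mm high with a round neck, no label; loose on the bench. Origin: centre of its underside, z up.
- mortar: Bystander to leave: white ceramic mortar bowl, 72 mm in diameter at the rim, 45 mm high, loose on the bench. Origin: centre of its underside, z up.
There are look-alikes about, which are no part of the job. What is shaped like the jar_wide but blue or yellow is not meant.

How it is judged:
By the outcome, as a careful person would: the job done as asked, in the order asked, and still so for the second after the job is handed in, with the robot touching nothing.
It also fails if it takes over 88 s, if anything falls off the work surface, if the arm or the gripper's body presses on something with over 40 N, if the wrist force passes 120 N, or if a joint passes its speed limit or range.

ROBOT

A 7-joint arm with a two-finger parallel gripper is mounted at the origin on the work surface. World frame = base frame: x ahead of the robot, y to its left, z up, the work surface at z = 0. Lengths are in m, angles in degrees, forces in N, time in s.
With the tool pointing down it reaches from about 0.425 to 0.875 m from the base axis. Payload 4.7 kg.
Tool frame: the origin (TCP) lies between the finger pads; the fingertips stand env.tip_reach ahead of it and the grasp point (between the pads) lies 2 mm behind it (env.tip_reach is the distance from the TCP to the fingertips, in m); z points along the fingers, y is the line along which they close (so a half turn about z gives the same grasp; the last joint's range is limited). The gripper opens to 87 mm and grips with 3 to 60 N. Pads are 19 mm wide; open, the fingers measure 117 mm over their backs; the gripper's body (75 mm by 190 mm) begins 51 mm behind the grasp point.
Start: joints at [-70.353, 18.392, -4.016, 83.108, 1.295, 78.541, -3.26], TCP at [0.21, 0.615, 0.24] pointing down, gripper open.
Joint ranges: [-163.93, 163.93], [-17.29, 119.83], [-79.2, 71.16], [3.27, 140.29], [-89.18, 269.18], [5.43, 117.66], [-154.24, 154.24]. Speed limits (degrees/s): [147.25, 147.25, 180, 180, 180, 180, 180].

INTERFACE

Orientations are given as [roll, pitch, yaw] about the fixed x, y, z axes, in that order (R = Rz(yaw) Ry(pitch) Rx(roll)).
In Python, from cell import env, read_camera gives the robot as it stands. The module is installed in compiled form; this text tells all that it offers.
- The arm moves only by the shell command python3 -m handwheel 'ROWS' [FORCE]. ROWS is rows parted by semicolons, their numbers by spaces, 1 to 8 of them, each of 5 numbers: dx, dy, dz in m, then a turn about the tool's z in degrees, then the finger opening in m; each row is the pose to reach, as a shift and turn from the pose commanded when the command began, along the tool's axes at that moment; what a row does not reach only later rows make up. A row lasts 1/12 s, in which the tool goes at most 0.0417 m and 7.16 degrees, less where a joint would pass 70% of its speed; a pose out of reach is approached as far as the arm can. The fingers move at their own pace and stop on an object; FORCE is the grip in N (left out, the last holds). Time passes only in rows, so rows that do not move let the fingers close. It prints the time, the measured TCP pose, the force, the opening and the grip force at its end.
- env.get_obs(): the state, without advancing time (a new reading comes with each control period).
- read_camera(name): name is "scene" or "top"; returns a dict with "color" (420x560x3 uint8, blue, green, red), "fx", "fy", "cx", "cy" (pixels), "dist" ([k1, k2, p1, p2, k3] as OpenCV has them; the pictures are not rectified), "world_from_camera" (4x4, takes a point from camera to world coordinates). Camera axes: x right, y down, z forward; pixel columns grow to the right and rows downward; lengths in m; the calibration is good to about 2 mm. A picture is of the moment at which its call begins. There is no depth.
- env.sign_off(): hands the job in; it is judged then, once.
The state is a dict: "time_s": time; "qpos": joint angles; "joint_velocities": joint speeds; "effort": joint torques, N m; "tool_pos": TCP position; "tool_rot": TCP orientation; "force": force on the tool from outside, world axes, zero at the start; "wrist_torque": the same for the moment, N m; "grip_width": finger opening in m; "grasp_force": force on a finger pad.
Only numpy, scipy, OpenCV 4.12 (cv2) and the standard library are available. Lean on these libraries where they do the work, as an engineer would, in place of code of your own. Each camera call takes 0.05 s, during which the arm holds its last target. There are 200 camera calls.

## Working session

There is one attempt and no reset: what is moved stays moved. The work goes in short steps, Python scripts to look and compute and a shell command to move; the robot and the scene stay as the last step left them, time stands still between calls to the robot, and variables do not carry over. Pictures are saved under pics/ and viewed, at most 14 in all, crops included, and the job is handed in when it is done.

```bash
mkdir -p pics
python3 - <<'E'
from cell import env, read_camera
import cv2, numpy as np
o=env.get_obs(); print({k:np.round(v,3) for k,v in o.items()}, env.tip_reach)
for n in ("scene","top"):
    c=read_camera(n); cv2.imwrite(f"pics/{n}0.png",c["color"]); print(n,c["fx"],c["cx"],c["cy"],c["dist"],np.round(c["world_from_camera"],3))
E
```

```text
{'time_s': np.float64(0.0), 'qpos': array([-70.355,  18.439,  -4.016,  83.176,   1.296,  78.54 ,  -3.261]), 'joint_velocities': array([-0.007, -0.035, -0.107, -0.041,  0.033, -0.043,  0.032]), 'effort': array([-1.0000e-03, -4.9128e+01, -4.0400e-01, -3.1253e+01, -6.4000e-02,
        4.4000e-02,  0.0000e+00]), 'tool_pos': array([0.21 , 0.615, 0.238]), 'tool_rot': array([-1.79890e+02,  7.00000e-03,  1.61164e+02]), 'force': array([0.279, 0.373, 0.271]), 'wrist_torque': array([ 0.009, -0.03 ,  0.023]), 'grasp_force': np.float64(0.0), 'grip_width': np.float64(0.087)} 0.017
scene 516.8289823974998 282.50383447407205 216.37560925588164 [-0.07016242  0.          0.          0.          0.        ] [[ 0.521  0.671 -0.527  1.09 ]
 [ 0.853 -0.405  0.329 -0.368]
 [ 0.007 -0.621 -0.784  0.865]
 [ 0.     0.     0.     1.   ]]
top 495.74319992126306 278.682340235188 212.15621840226035 [-0.13356495  0.          0.          0.          0.        ] [[-0.006 -0.982  0.189  0.316]
 [-1.     0.005 -0.007 -0.019]
 [ 0.006 -0.189 -0.982  1.227]
 [ 0.     0.     0.     1.   ]]
```

View pics/scene0.png

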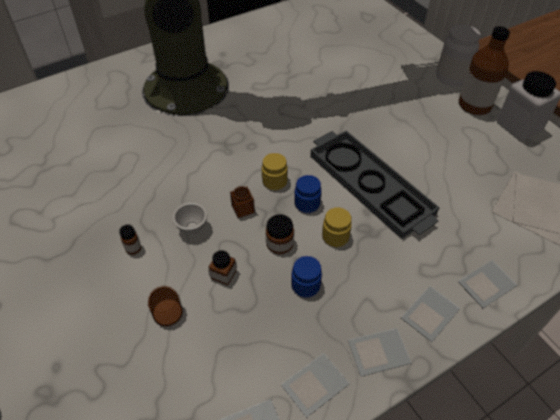

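View pics/top0.png

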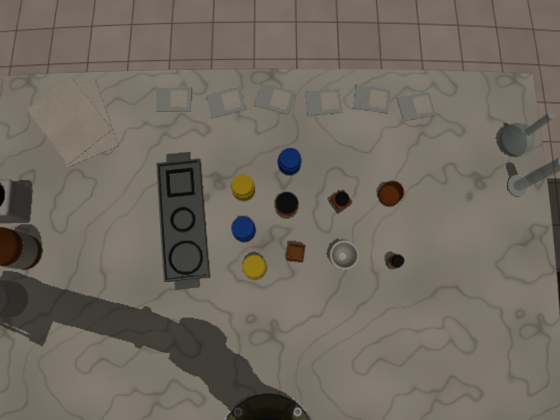

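Scene view: capped wide jar at (280,232), square jar (222,266), narrow jar (130,240). Carrier rings are at (343,157) large and (371,182) small, with the square frame at (403,208).
Top view: wide (287,204), square (341,200), narrow (396,261). Carrier: square frame (180,182), small ring (183,219), large ring (186,257).

What could be mistaken (top pixels):
- **Wide:** black cap and label at (287,204). Not the blue (290,161) or (244,229), the yellow (243,187) or (255,267), or open_wide (390,193).
- **Square:** capped one at (341,200), not open_square (296,253).
- **Narrow:** only (396,261).

```bash
cat > h.py <<'E'
from cell import env, read_camera
import cv2, numpy as np
def ray(c,p):
    K=np.array([[c["fx"],0,c["cx"]],[0,c["fy"],c["cy"]],[0,0,1]])
    d=cv2.undistortPoints(np.array(p,float).reshape(1,1,2),K,np.array(c["dist"]))[0,0]
    T=np.array(c["world_from_camera"]); v=T[:3,:3]@[d[0],d[1],1]; return T[:3,3],v/np.linalg.norm(v)
def plane(c,p,z):
    o,v=ray(c,p); return (o+v*(z-o[2])/v[2])
def tri(c1,p1,c2,p2):
    o,v=ray(c1,p1); q,w=ray(c2,p2)
    s=np.linalg.lstsq(np.c_[v,-w],q-o,rcond=None)[0]
    a,b=o+v*s[0],q+w*s[1]; return (a+b)/2,np.linalg.norm(a-b)
def blobs(mask,amin=25,amax=9000):
    n,l,s,ct=cv2.connectedComponentsWithStats(mask.astype(np.uint8))
    return [(np.round(ct[i],1).tolist(),s[i].tolist()) for i in range(1,n) if amin<s[i][4]<amax]
E
python3 - <<'E'
from h import *
for n,(x0,x1,y0,y1) in dict(scene=(100,445,120,330),top=(150,420,145,295)).items():
    c=read_camera(n); im=c["color"]; m=im.max(2)<42
    b=np.zeros_like(m); b[y0:y1,x0:x1]=m[y0:y1,x0:x1]
    print(n); [print(*q) for q in blobs(b)]
a=cv2.imread("pics/scene0.png")[200:300,100:320]; b=cv2.imread("pics/top0.png")[150:290,150:420]
a=cv2.resize(a,None,fx=2.9,fy=2.9,interpolation=2); b=cv2.resize(b,None,fx=2.36,fy=2.2,interpolation=2)
w=638
out=np.vstack([cv2.resize(a,(638,285)),cv2.resize(b,(638,310))]); cv2.imwrite("pics/crop1.png",cv2.convertScaleAbs(out,alpha=1.8))
E
```

```text
scene
[363.9, 161.9] [315, 132, 121, 78, 1215]
[360.8, 197.3] [311, 151, 103, 87, 649]
[371.4, 181.2] [358, 169, 28, 25, 350]
[241.1, 191.9] [235, 188, 13, 9, 81]
[402.1, 207.9] [380, 190, 45, 37, 611]
[242.0, 198.9] [234, 196, 16, 6, 30]
[237.8, 207.6] [232, 198, 15, 19, 65]
[250.9, 205.1] [248, 200, 6, 12, 37]
[279.4, 226.7] [267, 215, 26, 24, 509]
[126.9, 232.3] [120, 225, 15, 15, 174]
[131.4, 241.8] [124, 237, 14, 8, 28]
[281.6, 241.1] [270, 236, 23, 8, 42]
[220.9, 259.5] [213, 251, 17, 18, 243]
[227.9, 270.1] [219, 262, 16, 14, 27]
[153.0, 299.6] [150, 289, 10, 24, 50]
top
[166.8, 205.9] [158, 160, 40, 120, 298]
[179.4, 181.9] [166, 168, 29, 30, 352]
[399.6, 189.7] [396, 183, 7, 15, 48]
[286.3, 202.5] [276, 192, 22, 22, 367]
[341.5, 198.4] [335, 192, 14, 14, 157]
[182.1, 218.7] [170, 207, 25, 25, 223]
[184.6, 258.1] [168, 241, 35, 36, 282]
[396.8, 260.3] [391, 255, 13, 12, 122]
```

View pics/crop1.png

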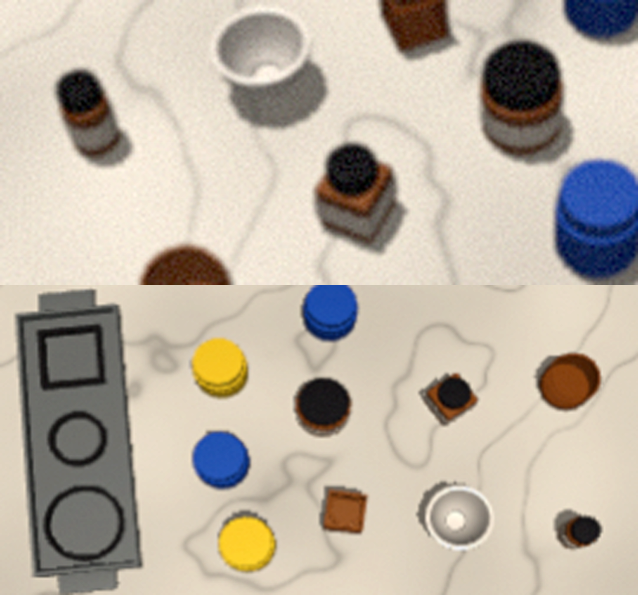

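The crop confirms the choice: black caps and paper labels at top (287,204), (341,200) and (397,260). The square jar's shoulder corners in the scene view are near (209,268), (227,274) and (237,262).

Run:
```python
from h import *
s=read_camera("scene"); t=read_camera("top")
def comp(c,p,hull=False):
    m=(c["color"].max(2)<42).astype(np.uint8); n,l=cv2.connectedComponents(m)
    ys,xs=np.nonzero(l==l[p[1],p[0]]); pts=np.c_[xs,ys].astype(np.float32)
    if hull: 
        M=cv2.moments(cv2.convexHull(pts)); return (M["m10"]/M["m00"],M["m01"]/M["m00"])
    return pts.mean(0)
for n,a,b in (("wide",(279,226),(286,202)),("narrow",(127,232),(397,260)),("square",(221,259),(341,198))):
    pa,pb=comp(s,a),comp(t,b); print(n,np.round(tri(s,pa,t,pb),4) if 0 else [np.round(q,4) for q in tri(s,pa,t,pb)],"plane.057 s",np.round(plane(s,pa,.057),4),"t",np.round(plane(t,pb,.060),4))
# holders: nearest dark pixel in bbox
def near(c,box):
    x,y,w,h=box; m=np.zeros(c["color"].shape[:2],bool); m[y:y+h,x:x+w]=c["color"].max(2)[y:y+h,x:x+w]<42
    pts=np.argwhere(m)[:,::-1].astype(np.float32); M=cv2.moments(cv2.convexHull(pts)); return (M["m10"]/M["m00"],M["m01"]/M["m00"])
for n,a,b in (("small",(358,169,28,25),(170,207,25,25)),("frame",(380,190,45,37),(166,168,29,30)),("large",(325,140,37,33),(168,241,35,36))):
    pa,pb=near(s,a),near(t,b); r=tri(s,pa,t,pb); print(n,np.round(pa,1),np.round(pb,1),np.round(r[0],4),round(r[1],4),"t.016",np.round(plane(t,pb,.016),4),"s",np.round(plane(s,pa,.016),4))
print("square corners s", [np.round(plane(s,p,.046),4) for p in ((209.3,268.3),(226.9,273.8),(236.6,262.1))])
hsv=cv2.cvtColor(t["color"],cv2.COLOR_BGR2HSV)
m=((hsv[...,1]>110)|(t["color"].max(2)<42)); q=np.zeros_like(m); q[180:225,322:360]=m[180:225,322:360]
print("top rect",cv2.minAreaRect(np.argwhere(q)[:,::-1].astype(np.float32)))
for n,p in (("openw",(390,193)),("opensq",(296,253)),("mortar",(343,254)),("blue1",(290,161)),("blue2",(244,229)),("yel1",(243,187)),("yel2",(255,267))): print(n,np.round(plane(t,p,.05),3))
```

```text
wide [array([ 0.5643, -0.0466,  0.0556]), np.float64(0.0013)] plane.057 s [ 0.5649 -0.0478  0.057 ] t [ 0.5636 -0.0459  0.06  ]
narrow [array([ 0.4224, -0.3093,  0.056 ]), np.float64(0.0017)] plane.057 s [ 0.4228 -0.3102  0.057 ] t [ 0.4223 -0.3075  0.06  ]
square [array([ 0.5737, -0.1807,  0.0558]), np.float64(0.0018)] plane.057 s [ 0.5742 -0.1818  0.057 ] t [ 0.5732 -0.1793  0.06  ]
small [371.6 181.3] [182.4 219. ] [0.5328 0.2128 0.012 ] 0.0006 t.016 [0.5323 0.2123 0.016 ] s [0.5354 0.2097 0.016 ]
frame [401.3 207.2] [179.8 182.2] [0.6269 0.2215 0.0136] 0.0021 t.016 [0.6269 0.2219 0.016 ] s [0.6279 0.2188 0.016 ]
large [343.  156.2] [185.3 257.9] [0.4357 0.2031 0.0125] 0.0005 t.016 [0.4352 0.2023 0.016 ] s [0.4385 0.201  0.016 ]
square corners s [array([ 0.5735, -0.2069,  0.046 ]), array([ 0.6012, -0.1843,  0.046 ]), array([ 0.5876, -0.1565,  0.046 ])]
top rect ((340.7400207519531, 199.8200225830078), (16.200000762939453, 16.200000762939453), 53.13010025024414)
openw [ 0.589 -0.301  0.05 ]
opensq [ 0.443 -0.068  0.05 ]
mortar [ 0.44 -0.18  0.05]
blue1 [ 0.671 -0.056  0.05 ]
blue2 [0.501 0.056 0.05 ]
yel1 [0.605 0.059 0.05 ]
yel2 [0.41  0.029 0.05 ]
```

```bash
cat > to.py <<'E'
import sys, numpy as np
from cell import env
from scipy.spatial.transform import Rotation as R
x,y,z,yaw=map(float,sys.argv[1:5]); o=env.get_obs()
r=R.from_euler("xyz",o["tool_rot"],degrees=True).as_matrix(); d=r.T@(np.array([x,y,z])-o["tool_pos"])
t=-((yaw-o["tool_rot"][2]+90)%180-90)
print("tool d",np.round(d,4),"turn",round(t,1),"rows",round(np.linalg.norm(d)/.0417,1),"q7",round(o["qpos"][6],1),"t",o["time_s"])
E
python3 -m handwheel '-.03 -.025 0 -7 .087; -.06 -.05 0 -14 .087; -.09 -.08 0 -21 .087; -.12 -.105 .01 -24.6 .087; -.15 -.13 .02 -24.6 .087; -.18 -.16 .03 -24.6 .087; -.21 -.185 .04 -24.6 .087; -.24 -.21 .05 -24.6 .087' 20
python3 to.py .564 -.047 .14 -174.3
```

```text
time_s: 0.97
tool_pos: [0.3699, 0.337, 0.1894]
tool_rot: [180.0, 0.0, -174.2]
force: [0.8, 0.1, -0.3]
grip_width: 0.087
grasp_force: 0.0
tool d [-0.1545 -0.4016  0.0493] turn 0.1 rows 10.4 q7 50.5 t 0.9667
```

```bash
python3 -m handwheel '-.015 -.038 0 0 .087; -.03 -.076 .01 0 .087; -.045 -.114 .015 0 .087; -.06 -.152 .02 0 .087; -.075 -.19 .025 0 .087; -.09 -.228 .03 0 .087; -.105 -.266 .035 0 .087; -.12 -.30 .04 0 .087'
python3 -m handwheel '-.012 -.035 .003 0 .087; -.024 -.07 .006 0 .087; -.03 -.09 .009 0 .087; -.0345 -.1016 .009 0 .087; -.0345 -.1016 .009 0 .087'
python3 to.py .564 -.047 .041 -174.3
python3 - <<'E'
from h import *
c=read_camera("scene"); d=read_camera("top")
cv2.imwrite("pics/a.png",cv2.convertScaleAbs(np.hstack([c["color"][130:330,130:430],d["color"][120:320,200:400]]),alpha=1.6))
E
```

```text
time_s: 1.63
tool_pos: [0.5194, 0.0498, 0.1497]
tool_rot: [-180.0, 0.1, -174.3]
force: [0.9, 0.8, 0.2]
grip_width: 0.087
grasp_force: 0.0
time_s: 2.05
tool_pos: [0.5639, -0.0491, 0.1405]
tool_rot: [-179.9, 0.0, -174.5]
force: [-0.2, 0.4, 0.6]
grip_width: 0.0871
grasp_force: 0.0
tool d [-0.0003  0.0023  0.0995] turn -0.2 rows 2.4 q7 103.0 t 2.05
```

View pics/a.png

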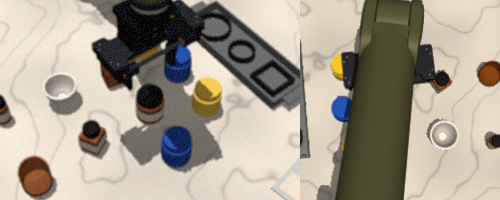

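The gripper is straight above the wide jar (scene crop 150,100), with both fingers clear of the blue and yellow jars.

```bash
python3 -m handwheel '0 .002 .03 0 .087; 0 .002 .06 0 .087; 0 .002 .085 0 .087; 0 .002 .0985 0 .087; 0 .002 .0985 0 .087'
python3 -m handwheel '0 0 0 0 .05; 0 0 0 0 .05; 0 0 0 0 .05; 0 0 0 0 .05; 0 0 0 0 .05; 0 0 0 0 .05' 20
```

```text
time_s: 2.57
tool_pos: [0.5599, -0.0405, 0.0388]
tool_rot: [179.9, -0.4, -174.1]
force: [-0.1, -0.3, 0.0]
grip_width: 0.0869
grasp_force: 0.0
time_s: 3.07
tool_pos: [0.5642, -0.0442, 0.0434]
tool_rot: [-179.9, 0.1, -174.3]
force: [-0.4, -3.5, 4.7]
grip_width: 0.057
grasp_force: 20.0
```

```bash
python3 to.py .4363 .203 .15 -174.3; python3 -m handwheel '0 0 -.01 0 .05; 0 0 -.03 0 .05; 0 0 -.06 0 .05; 0 0 -.09 0 .05; 0 0 -.107 0 .05; 0 0 -.107 0 .05'
python3 to.py .4363 .203 .15 -174.3
```

```text
tool d [ 0.1023  0.2586 -0.1072] turn 0.0 rows 7.1 q7 105.7 t 3.0667
time_s: 3.57
tool_pos: [0.5656, -0.0428, 0.1538]
tool_rot: [180.0, 0.4, -174.2]
force: [0.8, 0.1, -1.7]
grip_width: 0.0573
grasp_force: 20.0
tool d [0.104  0.2575 0.0033] turn 0.1 rows 6.7 q7 102.5 t 3.5667
```

```bash
python3 -m handwheel '.006 .015 0 0 .05; .02 .05 0 0 .05; .035 .085 0 0 .05; .05 .122 0 0 .05; .065 .16 0 0 .05; .08 .197 0 0 .05; .093 .23 0 0 .05; .1 .249 0 0 .05'
python3 -m handwheel '.002 .005 0 0 .05; .0025 .007 0 0 .05; .0025 .007 0 0 .05; .0025 .007 0 0 .05'
python3 to.py .4363 .203 .047 -174.3
python3 - <<'E'
from h import *
c=read_camera("scene"); d=read_camera("top")
cv2.imwrite("pics/b.png",cv2.convertScaleAbs(np.hstack([c["color"][100:300,250:450],d["color"][130:330,120:320]]),alpha=1.6))
E
```

```text
time_s: 4.23
tool_pos: [0.4348, 0.1987, 0.148]
tool_rot: [179.9, -0.2, -173.9]
force: [0.3, -0.1, -1.3]
grip_width: 0.0573
grasp_force: 20.0
time_s: 4.57
tool_pos: [0.4359, 0.1998, 0.1487]
tool_rot: [-180.0, -0.0, -174.4]
force: [0.5, -0.4, -0.8]
grip_width: 0.0575
grasp_force: 20.0
tool d [-0.0008  0.0033  0.1017] turn -0.1 rows 2.4 q7 68.2 t 4.5667
```

View pics/b.png

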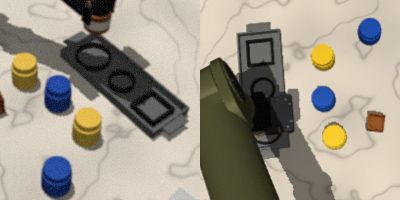

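The jar hangs upright in the gripper over the large ring (scene crop 95,25); the ring is empty.

```bash
python3 -m handwheel '0 .003 .025 0 .05; 0 .003 .05 0 .05; 0 .003 .07 0 .05; 0 .003 .085 0 .05; 0 .003 .092 0 .05; 0 .003 .092 0 .05; 0 .003 .092 0 .05'
python3 -m handwheel '0 0 .002 0 .05; 0 0 .004 0 .05; 0 0 .006 0 .05; 0 0 .007 0 .05; 0 0 .008 0 .05; 0 0 .008 0 .05'
python3 to.py .4363 .203 .047 -174.3
```

```text
time_s: 5.25
tool_pos: [0.4356, 0.2038, 0.0573]
tool_rot: [-180.0, 0.0, -174.3]
force: [-0.3, 1.1, -1.1]
grip_width: 0.0574
grasp_force: 20.0
time_s: 5.75
tool_pos: [0.435, 0.2043, 0.049]
tool_rot: [180.0, -0.0, -174.2]
force: [-1.0, 0.2, -1.3]
grip_width: 0.0575
grasp_force: 20.0
tool d [-0.0011 -0.0014  0.002 ] turn 0.1 rows 0.1 q7 69.7 t 5.75
```

```bash
python3 -m handwheel '0 0 .0005 0 .05; 0 0 .001 0 .05; 0 0 .0015 0 .05; 0 0 .002 0 .05; 0 0 .002 0 .05'
python3 -m handwheel '0 0 .0005 0 .05; 0 0 .001 0 .05; 0 0 .0015 0 .05; 0 0 .0015 0 .05'
```

```text
time_s: 6.17
tool_pos: [0.4351, 0.2043, 0.0474]
tool_rot: [180.0, -0.0, -174.2]
force: [-1.0, -0.2, 2.4]
grip_width: 0.0573
grasp_force: 20.0
time_s: 6.5
tool_pos: [0.4352, 0.2044, 0.0473]
tool_rot: [180.0, -0.0, -174.2]
force: [-5.9, -1.9, 14.8]
grip_width: 0.0573
grasp_force: 20.0
```

```bash
python3 -m handwheel '0 0 -.0013 0 .05; 0 0 -.0013 0 .06; 0 0 -.0013 0 .07; 0 0 -.0013 0 .076; 0 0 -.0013 0 .076; 0 0 -.0013 0 .076'
python3 -m handwheel '0 0 -.01 0 .076; 0 0 -.03 0 .076; 0 0 -.06 0 .076; 0 0 -.09 0 .076; 0 0 -.11 0 .076; 0 0 -.11 0 .076'
python3 to.py .4225 -.309 .15 -174.3
```

```text
time_s: 7.0
tool_pos: [0.4351, 0.2042, 0.0467]
tool_rot: [-180.0, -0.0, -174.2]
force: [-0.1, -0.9, 0.0]
grip_width: 0.0743
grasp_force: 0.0
time_s: 7.5
tool_pos: [0.438, 0.2057, 0.1624]
tool_rot: [179.8, 0.5, -174.3]
force: [1.1, -0.1, -0.8]
grip_width: 0.0758
grasp_force: 0.0
tool d [ 0.0671 -0.5106  0.0097] turn 0.0 rows 12.4 q7 67.7 t 7.5
```

```bash
python3 -m handwheel '-.005 -.02 0 0 .076; -.015 -.055 .002 0 .076; -.025 -.09 .004 0 .076; -.03 -.13 .005 0 .076; -.035 -.17 .006 0 .076; -.035 -.208 .007 0 .076; -.03 -.246 .008 0 .076; -.02 -.284 .009 0 .076'
python3 to.py .4225 -.309 .15 -174.3
```

```text
time_s: 8.17
tool_pos: [0.4838, -0.0781, 0.1479]
tool_rot: [-180.0, 0.0, -174.2]
force: [-0.0, -0.2, 0.2]
grip_width: 0.0757
grasp_force: 0.0
tool d [ 0.0842 -0.2236 -0.0021] turn 0.1 rows 5.7 q7 103.3 t 8.1667
```

```bash
python3 -m handwheel '.014 -.036 0 0 .076; .028 -.073 0 0 .076; .042 -.11 0 0 .076; .056 -.148 0 0 .076; .07 -.185 0 0 .076; .08 -.212 0 0 .076; .0842 -.2236 0 0 .076; .0842 -.2236 0 0 .076'
python3 -m handwheel '0 0 0 0 .076; 0 0 0 0 .076'
python3 to.py .4225 -.309 .042 -174.3
```

```text
time_s: 8.83
tool_pos: [0.4201, -0.3111, 0.148]
tool_rot: [-179.9, -0.0, -174.6]
force: [-0.4, 0.8, 0.1]
grip_width: 0.0757
grasp_force: 0.0
time_s: 9.0
tool_pos: [0.4227, -0.3056, 0.1475]
tool_rot: [179.9, -0.0, -174.1]
force: [0.2, -0.5, 0.2]
grip_width: 0.0761
grasp_force: 0.0
tool d [ 0.0005 -0.0035  0.1055] turn 0.2 rows 2.5 q7 134.3 t 9.0
```

```bash
python3 -m handwheel '0 -.001 .03 0 .076; 0 -.001 .06 0 .076; 0 -.001 .085 0 .076; 0 -.001 .098 0 .076; 0 -.001 .105 0 .076; 0 -.001 .105 0 .076; 0 -.001 .105 0 .076'
python3 to.py .4225 -.309 .042 -174.3
python3 -m handwheel '0 0 0 0 .06; 0 0 0 0 .05; 0 0 0 0 .04; 0 0 0 0 .035; 0 0 0 0 .028; 0 0 0 0 .028; 0 0 0 0 .028; 0 0 0 0 .028' 12
```

```text
time_s: 9.58
tool_pos: [0.4231, -0.3081, 0.0436]
tool_rot: [-180.0, 0.1, -174.2]
force: [0.4, -0.0, -0.2]
grip_width: 0.0761
grasp_force: 0.0
tool d [ 0.0007 -0.0008  0.0016] turn 0.1 rows 0.0 q7 140.8 t 9.5833
time_s: 10.25
tool_pos: [0.4225, -0.3085, 0.043]
tool_rot: [-180.0, 0.0, -174.2]
force: [0.4, -2.2, 1.6]
grip_width: 0.0336
grasp_force: 12.0
```

```bash
python3 -m handwheel '0 0 -.01 0 .028; 0 0 -.03 0 .028; 0 0 -.06 0 .028; 0 0 -.09 0 .028; 0 0 -.107 0 .028; 0 0 -.107 0 .028'
python3 to.py .5318 .2125 .15 -174.3
```

```text
time_s: 10.75
tool_pos: [0.4244, -0.3098, 0.1544]
tool_rot: [-179.8, 0.4, -174.3]
force: [1.0, -0.3, -0.6]
grip_width: 0.0336
grasp_force: 12.0
tool d [-0.1591  0.5089  0.0039] turn 0.0 rows 12.8 q7 134.4 t 10.75
```

```bash
python3 -m handwheel '-.006 .018 0 0 .028; -.016 .05 0 0 .028; -.027 .086 0 0 .028; -.038 .123 0 0 .028; -.05 .16 0 0 .028; -.061 .197 0 0 .028; -.073 .234 0 0 .028; -.084 .27 0 0 .028'
python3 -m handwheel '-.012 .037 0 0 .028; -.023 .074 0 0 .028; -.034 .11 0 0 .028; -.045 .147 0 0 .028; -.056 .184 0 0 .028; -.066 .212 0 0 .028; -.072 .23 0 0 .028; -.0745 .2365 0 0 .028'
python3 -m handwheel '0 0 0 0 .028; 0 0 0 0 .028; 0 0 0 0 .028'
python3 to.py .5318 .2125 .057 -174.3
python3 - <<'E'
from h import *
c=read_camera("scene"); d=read_camera("top")
cv2.imwrite("pics/c.png",cv2.convertScaleAbs(cv2.resize(np.hstack([c["color"][100:260,280:450],d["color"][140:300,120:290]]),None,fx=2,fy=2),alpha=1.6))
E
```

```text
time_s: 11.42
tool_pos: [0.4781, -0.029, 0.1494]
tool_rot: [180.0, -0.0, -174.2]
force: [0.3, 0.2, -0.8]
grip_width: 0.0332
grasp_force: 12.0
time_s: 12.08
tool_pos: [0.5281, 0.2158, 0.1488]
tool_rot: [180.0, -0.1, -173.9]
force: [-0.9, 0.5, -0.6]
grip_width: 0.0335
grasp_force: 12.0
time_s: 12.33
tool_pos: [0.5291, 0.2091, 0.1496]
tool_rot: [-179.9, -0.0, -174.4]
force: [-0.5, -0.0, -0.8]
grip_width: 0.0331
grasp_force: 12.0
tool d [-0.0031  0.0032  0.0926] turn -0.1 rows 2.2 q7 74.7 t 12.3333
```

View pics/c.png

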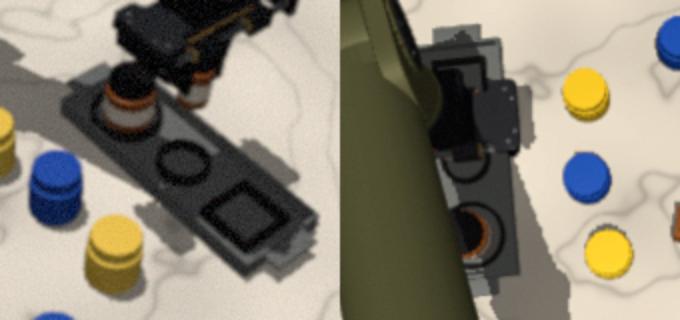

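The wide jar stands centred in the large ring (130,110), and the narrow jar hangs upright at (193,90). I'm placing it now.

```bash
python3 -m handwheel '-.003 .002 .025 0 .028; -.003 .002 .05 0 .028; -.003 .002 .07 0 .028; -.003 .002 .085 0 .028; -.003 .002 .0925 0 .028; -.003 .002 .0925 0 .028; -.003 .002 .0925 0 .028'
python3 -m handwheel '0 0 .002 0 .028; 0 0 .004 0 .028; 0 0 .006 0 .028; 0 0 .0075 0 .028; 0 0 .009 0 .028; 0 0 .009 0 .028; 0 0 .009 0 .028'
python3 to.py .5318 .2125 .047 -174.3
```

```text
time_s: 13.02
tool_pos: [0.5323, 0.2134, 0.0579]
tool_rot: [180.0, 0.0, -174.3]
force: [-0.1, 0.6, -0.3]
grip_width: 0.0336
grasp_force: 12.0
time_s: 13.6
tool_pos: [0.5319, 0.214, 0.0483]
tool_rot: [-180.0, -0.0, -174.2]
force: [-1.2, 0.0, -0.5]
grip_width: 0.0334
grasp_force: 12.0
tool d [ 0.0002 -0.0015  0.0013] turn 0.1 rows 0.0 q7 76.5 t 13.6
```

```bash
python3 -m handwheel '0 0 .0005 0 .028; 0 0 .001 0 .028; 0 0 .0015 0 .028; 0 0 .0018 0 .028; 0 0 .0018 0 .028'
```

```text
time_s: 14.02
tool_pos: [0.5321, 0.214, 0.047]
tool_rot: [180.0, 0.0, -174.2]
force: [-0.8, -0.8, 1.9]
grip_width: 0.0334
grasp_force: 12.0
```

```bash
python3 -m handwheel '0 0 -.0003 0 .035; 0 0 -.0003 0 .045; 0 0 -.0003 0 .055; 0 0 -.0003 0 .06; 0 0 -.0003 0 .06; 0 0 -.0003 0 .06'
python3 -m handwheel '0 0 -.01 0 .06; 0 0 -.03 0 .06; 0 0 -.06 0 .06; 0 0 -.09 0 .06; 0 0 -.11 0 .07; 0 0 -.11 0 .08'
python3 - <<'E'
from h import *
c=read_camera("scene"); d=read_camera("top")
a=cv2.resize(c["color"][245:285,200:245],None,fx=8,fy=8,interpolation=2); b=cv2.resize(d["color"][180:220,320:365],None,fx=8,fy=8,interpolation=2)
cv2.imwrite("pics/d.png",cv2.convertScaleAbs(np.hstack([a,b]),alpha=1.8))
E
python3 to.py .5737 -.181 .15 -174.3
```

```text
time_s: 14.52
tool_pos: [0.5319, 0.214, 0.0468]
tool_rot: [180.0, -0.0, -174.2]
force: [-0.3, 0.1, 0.9]
grip_width: 0.057
grasp_force: 0.0
time_s: 15.02
tool_pos: [0.535, 0.2151, 0.163]
tool_rot: [179.8, 0.5, -174.3]
force: [0.7, -0.2, 0.7]
grip_width: 0.0668
grasp_force: 0.0
tool d [-0.0013 -0.3973  0.0079] turn 0.1 rows 9.5 q7 74.5 t 15.1167
```

View pics/d.png

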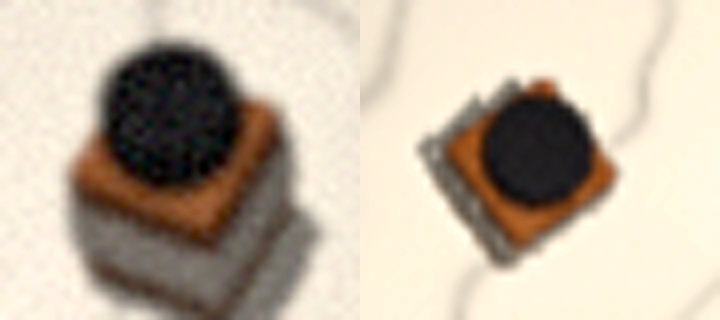

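The square jar's shoulder corners give a yaw of about 36.5° (top crop: left 448,150; bottom 517,250; right 617,172; top 545,82). I'll grasp it at tool yaw 126.5°, a turn of +59.2°.

```bash
python3 -m handwheel '0 -.02 0 6 .08; 0 -.055 .002 12 .08; 0 -.095 .004 18 .08; 0 -.135 .005 24 .08; 0 -.175 .006 30 .08; 0 -.215 .007 36 .08; 0 -.255 .008 42 .08; 0 -.29 .008 48 .08'
python3 to.py .5737 -.181 .15 126.5
```

```text
time_s: 15.78
tool_pos: [0.5596, -0.0775, 0.1475]
tool_rot: [-179.9, -0.1, 137.4]
force: [0.8, -0.0, 0.5]
grip_width: 0.0806
grasp_force: 0.0
tool d [-0.0805 -0.0667 -0.0025] turn 10.9 rows 2.5 q7 59.1 t 15.7833
```

```bash
python3 -m handwheel '-.025 -.02 0 4 .08; -.05 -.04 0 8 .08; -.07 -.058 0 10.9 .08; -.0805 -.0667 0 10.9 .08; -.0805 -.0667 0 10.9 .08; -.0805 -.0667 0 10.9 .08; -.0805 -.0667 0 10.9 .08'
python3 to.py .5737 -.181 .043 126.5
```

```text
time_s: 16.37
tool_pos: [0.5754, -0.1764, 0.1478]
tool_rot: [-180.0, -0.1, 126.9]
force: [0.3, 0.3, -0.4]
grip_width: 0.0799
grasp_force: 0.0
tool d [-0.0029 -0.004   0.1048] turn 0.4 rows 2.5 q7 61.1 t 16.3667
```

```bash
python3 -m handwheel '-.002 -.003 .03 .4 .08; -.002 -.003 .06 .4 .08; -.002 -.003 .085 .4 .08; -.002 -.003 .098 .4 .08; -.002 -.003 .1045 .4 .08; -.002 -.003 .1045 .4 .08; -.002 -.003 .1045 .4 .08'
python3 to.py .5737 -.181 .043 126.5
python3 -m handwheel '0 0 0 0 .07; 0 0 0 0 .06; 0 0 0 0 .05; 0 0 0 0 .042; 0 0 0 0 .034; 0 0 0 0 .034; 0 0 0 0 .034; 0 0 0 0 .034' 15
python3 -m handwheel '0 0 -.01 0 .034; 0 0 -.03 0 .034; 0 0 -.06 0 .034; 0 0 -.09 0 .034; 0 0 -.107 0 .034; 0 0 -.107 0 .034'
python3 to.py .6273 .222 .15 -174.3
```

```text
time_s: 16.95
tool_pos: [0.5754, -0.1811, 0.0452]
tool_rot: [179.9, 0.0, 126.5]
force: [1.3, -0.2, 0.6]
grip_width: 0.0804
grasp_force: 0.0
tool d [ 0.0011 -0.0013  0.0022] turn 0.0 rows 0.1 q7 64.7 t 16.95
time_s: 17.62
tool_pos: [0.5746, -0.1816, 0.0444]
tool_rot: [-180.0, 0.0, 126.5]
force: [0.0, 0.1, 1.2]
grip_width: 0.0401
grasp_force: 14.9
time_s: 18.12
tool_pos: [0.5772, -0.1826, 0.1564]
tool_rot: [179.7, 0.3, 126.4]
force: [1.7, -0.3, -0.8]
grip_width: 0.0404
grasp_force: 14.9
tool d [0.2958 0.2807 0.0064] turn -59.3 rows 9.8 q7 61.1 t 18.1167
```

```bash
python3 -m handwheel '.012 .012 0 -4 .034; .035 .033 0 -10 .034; .06 .057 0 -16 .034; .086 .082 0 -22 .034; .112 .107 0 -28 .034; .138 .132 0 -34 .034; .164 .157 0 -40 .034; .19 .18 0 -46 .034'
python3 to.py .6273 .222 .15 -174.3
```

```text
time_s: 18.78
tool_pos: [0.6058, 0.0803, 0.1504]
tool_rot: [-180.0, -0.1, 172.8]
force: [0.9, -0.4, -1.3]
grip_width: 0.0397
grasp_force: 14.9
tool d [-0.0035  0.1433  0.0004] turn -12.9 rows 3.4 q7 78.7 t 18.7833
```

```bash
python3 -m handwheel '-.001 .03 0 -4 .034; -.002 .06 0 -8 .034; -.003 .09 0 -11 .034; -.0035 .115 0 -12.9 .034; -.0035 .135 0 -12.9 .034; -.0035 .1425 0 -12.9 .034; -.0035 .1425 0 -12.9 .034'
python3 -m handwheel '0 0 0 0 .034; 0 0 0 0 .034; 0 0 0 0 .034'
python3 to.py .6273 .222 .059 -174.3
python3 - <<'E'
from h import *
c=read_camera("scene"); d=read_camera("top")
cv2.imwrite("pics/e.png",cv2.convertScaleAbs(cv2.resize(np.hstack([c["color"][100:260,280:450],d["color"][140:300,120:290]]),None,fx=2,fy=2),alpha=1.6))
E
```

```text
time_s: 19.37
tool_pos: [0.6279, 0.2218, 0.1502]
tool_rot: [180.0, -0.1, -174.4]
force: [-0.3, -0.3, -2.0]
grip_width: 0.0401
grasp_force: 14.9
time_s: 19.62
tool_pos: [0.6289, 0.2164, 0.1514]
tool_rot: [-179.9, -0.0, -174.8]
force: [0.6, 0.4, -1.8]
grip_width: 0.0401
grasp_force: 14.9
tool d [0.0011 0.0058 0.0924] turn -0.5 rows 2.2 q7 79.5 t 19.6167
```

View pics/e.png

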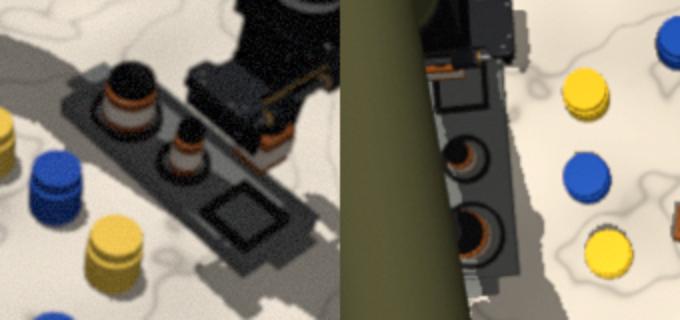

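The wide and narrow jars stand upright in their rings (130,110 and 185,150), and the square jar hangs at (270,145). Next is the frame.

```bash
python3 -m handwheel '.001 .002 .025 -.3 .034; .001 .003 .05 -.3 .034; .001 .003 .07 -.3 .034; .001 .003 .085 -.3 .034; .001 .003 .092 -.3 .034; .001 .003 .092 -.3 .034; .001 .003 .092 -.3 .034'
python3 -m handwheel '0 0 .002 0 .034; 0 0 .004 0 .034; 0 0 .006 0 .034; 0 0 .0075 0 .034; 0 0 .009 0 .034; 0 0 .009 0 .034; 0 0 .009 0 .034'
python3 to.py .6273 .222 .048 -174.3
```

```text
time_s: 20.3
tool_pos: [0.6277, 0.2216, 0.0599]
tool_rot: [-180.0, 0.0, -174.4]
force: [0.1, 0.2, -1.6]
grip_width: 0.0401
grasp_force: 14.9
time_s: 20.88
tool_pos: [0.6273, 0.222, 0.0503]
tool_rot: [-180.0, -0.0, -174.3]
force: [-0.5, -0.0, -1.2]
grip_width: 0.0402
grasp_force: 14.9
tool d [-0.     -0.      0.0023] turn -0.0 rows 0.1 q7 80.8 t 20.8833
```

```bash
python3 -m handwheel '0 0 .0005 0 .034; 0 0 .001 0 .034; 0 0 .0015 0 .034; 0 0 .002 0 .034; 0 0 .0023 0 .034; 0 0 .0023 0 .034'
```

```text
time_s: 21.38
tool_pos: [0.6274, 0.222, 0.0485]
tool_rot: [180.0, 0.0, -174.3]
force: [-1.1, -0.4, 1.0]
grip_width: 0.04
grasp_force: 14.9
```

Contact. Releasing, lifting, and backing away for a last look.

```bash
python3 -m handwheel '0 0 0 0 .042; 0 0 0 0 .052; 0 0 0 0 .06; 0 0 0 0 .066; 0 0 0 0 .066; 0 0 0 0 .066'
python3 -m handwheel '0 0 -.01 0 .066; 0 0 -.03 0 .066; 0 0 -.06 0 .066; 0 0 -.09 0 .066; 0 0 -.11 0 .066; 0 .03 -.12 0 .066; 0 .07 -.12 0 .066; 0 .11 -.12 0 .066'
python3 -m handwheel '.02 .03 0 0 .066; .05 .06 0 0 .066; .08 .09 0 0 .066; .1 .12 0 0 .066; .12 .15 0 0 .066; .14 .17 0 0 .066; .14 .17 0 0 .066'
python3 - <<'E'
from h import *
c=read_camera("scene"); d=read_camera("top")
a=cv2.resize(c["color"][110:260,280:450],(400,353)); b=cv2.resize(d["color"][145:295,140:310],(400,353))
e=np.hstack([cv2.resize(c["color"],(400,247)),cv2.resize(d["color"],(400,247))])
cv2.imwrite("pics/f.png",cv2.convertScaleAbs(np.vstack([np.hstack([a,b]),e]),alpha=1.6))
E
```

```text
time_s: 21.88
tool_pos: [0.6274, 0.222, 0.0481]
tool_rot: [180.0, 0.0, -174.3]
force: [-0.0, 0.5, -0.1]
grip_width: 0.0634
grasp_force: 0.0
time_s: 22.55
tool_pos: [0.6179, 0.3314, 0.1712]
tool_rot: [179.9, 0.2, -174.6]
force: [0.1, 0.8, -0.3]
grip_width: 0.0662
grasp_force: 0.0
time_s: 23.13
tool_pos: [0.4525, 0.4942, 0.1688]
tool_rot: [179.7, -0.2, -173.7]
force: [-1.1, 1.3, 0.2]
grip_width: 0.066
grasp_force: 0.0
```

View pics/f.png

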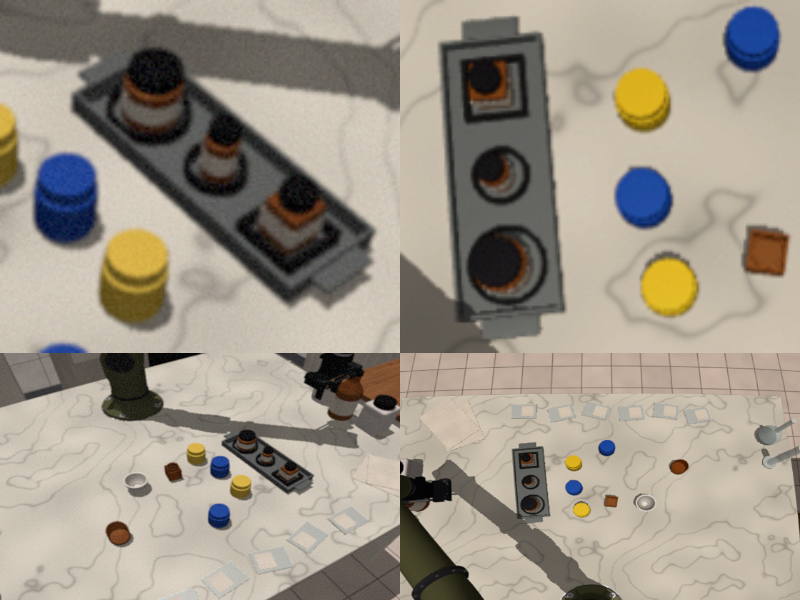

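All three jars stand upright inside their holders (top crop: 487,85; 490,170; 497,262), and the bystanders haven't moved. The gripper is parked close to the bench-end bottle at (345,400), so I'm backing off and checking that bottle.

```bash
python3 -m handwheel '0 -.02 -.02 0 .066; -.01 -.05 -.05 0 .066; -.02 -.08 -.08 0 .066; -.03 -.11 -.1 0 .066; -.03 -.12 -.11 0 .066; -.03 -.12 -.11 0 .066; -.03 -.12 -.11 0 .066'
python3 - <<'E'
from h import *
c=read_camera("scene"); d=read_camera("top"); s0=cv2.imread("pics/scene0.png"); t0=cv2.imread("pics/top0.png")
a=np.hstack([s0[20:150,420:560],c["color"][20:150,420:560]]); b=np.hstack([t0[170:300,0:140],d["color"][170:300,0:140]])
cv2.imwrite("pics/g.png",cv2.convertScaleAbs(cv2.resize(np.vstack([a,b]),None,fx=2,fy=2),alpha=1.6))
E
```

```text
time_s: 23.82
tool_pos: [0.5036, 0.3687, 0.2791]
tool_rot: [179.9, 0.1, -174.6]
force: [-0.7, -0.1, -1.1]
grip_width: 0.0659
grasp_force: 0.0
```

View pics/g.png

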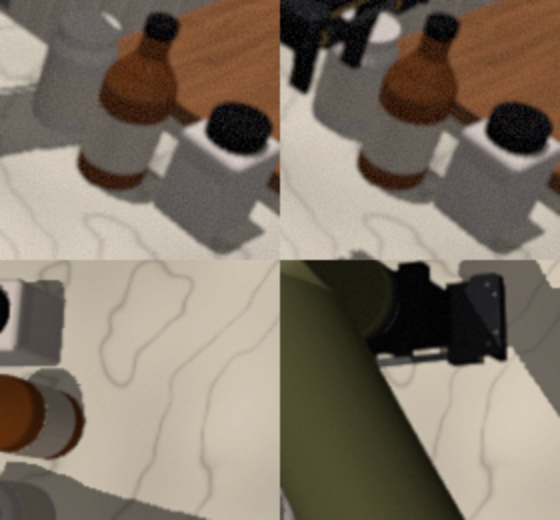

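The bottles are exactly where they started (before and after match at 130,100 and 410,100), and the gripper is clear.

```bash
python3 -c "
from cell import env
print(env.sign_off())"
```

```text
the job is handed in; nothing more can be done
None
```

I packed all three capped jars upright in their matching holders, left the open jars and the mortar where they stood, and handed the job in at about 24 s of the 88 s allowed; no verdict was returned.

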